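# Switch on the counting scale, tare the bin, go to piece count

## Robot

A 7-joint arm with a two-finger parallel gripper is mounted at the origin on a cart in front of the work surface, level with it; the furniture and walls round the work are solid. World frame = base frame: x ahead of the robot, y to its left, z up, the work surface at z = 0. Lengths are in mm, angles in rad, forces in N, time in s.
With the tool pointing down it reaches from about 400 to 900 mm from the base axis. Payload 5.5 kg.
Tool frame: the origin (TCP) lies at the centre of the arm's flange, where the gripper is bolted on; the fingertips stand 173 mm ahead of it and the grasp point (between the pads) lies 155 mm ahead of it; x points along the fingers, z is the direction in which the jaws open and shut, and the axes are right-handed (so a half turn about x gives the same grasp; the last joint's range is limited). The gripper opens to 85 mm and grips with 20 to 120 N. Pads are 22 mm wide; open, the fingers measure 114 mm over their backs; the gripper's body (76 mm by 85 mm) begins 54 mm behind the grasp point. The pads swing forward as they close: fully open they stand 13 mm farther back than shut.
Start: joints at [1.469, 0.501, -0.427, 1.55, 0.221, 1.138, -0.21], TCP at [231.921, -607.214, 404.71] pointing down, gripper open.
Joint ranges: [-2.88, 2.88], [-0.31, 2.03], [-1.54, 1.56], [0.2, 2.42], [-1.41, 4.55], [0.19, 2.02], [-2.57, 2.57]. Speed limits (rad/s): [2.57, 2.57, 3.14, 3.14, 3.14, 3.14, 3.14].

## Interface

Orientations are given as a unit quaternion [x, y, z, w].
In Python, from bench import robot, read_camera, job_done gives the robot as it stands. The module is installed in compiled form; this text tells all that it offers.
- The arm moves only by the tool arm_command, never from a script. Its argument "targets" is a list of rows, each a list of 7 numbers: the shift along the world's x, y, z in mm, then the turn, a rotation vector about the world's x, y, z in rad, then the finger opening in mm, from 0 to 85.4. In form: [[tx, ty, tz, wx, wy, wz, claw], ...]. A call has 1 to 8 rows; each row shifts and turns the commanded pose from where the row before left it; what a row does not reach is not made up. A row lasts 1/12 s, in which the tool goes at most 41.7 mm and 7.16 degrees, less where a joint would pass 70% of its speed; a pose out of reach is approached as far as the arm can. A call with a gripper value outside its range is refused whole. The fingers move at their own pace and stop on an object; "grip_force" is the grip in N (left out, the last holds). Time passes only in rows, so rows that do not move let the fingers close. It gives the time, the measured TCP pose, the force and the opening at its end, in the units of the state.
- robot.read_state(): the state, without advancing time (a new reading comes with each control period).
- read_camera(name): name is "scene" or "top" or "wrist"; returns a dict with "color" (420x560x3 uint8, red, green, blue), "z_map" (420x560 float32, mm along the optical axis (not along the pixel's ray), 0 where there is no reading), "intrinsics" (3x3 intrinsics, pixels), "k1" (the pictures are not rectified: a ray, as slopes to the right and down, at radius r is drawn at 1 + k1 r^2 times it, then the intrinsics apply), "R" (3x3) and "t" (3): a world point X has camera coordinates R X + t. Camera axes: x right, y down, z forward; pixel columns grow to the right and rows downward; lengths in mm; the calibration is good to about 2 mm. A picture is of the moment at which its call begins.
- job_done(): hands the job in, once; it reports no verdict.
The state is a dict: "t": time; "joint_pos": joint angles; "qvel": joint speeds; "joint_torque": joint torques, N m; "position": TCP position; "tool_rot": TCP orientation; "wrist_force": force on the tool from outside, world axes, zero at the start; "moment": the same for the moment, N m; "gripper_width": finger opening in mm.
Only numpy, scipy, OpenCV 4.12 (cv2) and the standard library are available. Lean on these libraries where they do the work, as an engineer would, in place of code of your own. Each camera call takes 0.05 s, during which the arm holds its last target.

## Task

The blue parts bin stands on the bench counting scale, ready for parts to be counted out of it. Working with the fingertips only, switch the scale on by pressing the far half of its black rocker right over, then press the blue key fully in and let it go (this tares the bin away), and last press the green key fully in and let it go (piece counting). Press no key while the scale is off and never the yellow or grey key, keep off the steel load plate and the bin so that the tare is true, pick nothing up, and leave the other things on the bench where they are.

Things in the scene. Friction and masses are not known exactly. Their poses are not given: they have to be found in the camera images.
- scale: white counting scale, fixed, 285 (x) x 280 (y) mm; origin: centre of its underside, x to its back, y to the user's left. Its front 110 mm is a console, 34 mm high at the front edge, rising to the back by 0.26 rad to 62 mm. On it in a row, left to right: keys yellow, blue, grey, green (y = +105, +55, +5, -45 mm), black rocker (y = -105 mm); display and bubble level behind them
- key_blue_top (a point): centre of the top of the blue tare key: cap 22 (x) x 26 (y) mm, 9 mm proud of the console, about 50 mm above the bench. z: out of the console along the key's travel, tilted 0.26 rad from vertical towards the user; y: along the row to the left; x: up the slope. Moves with the key
- key_blue (a joint): travel of the blue key: 0 out, 0.0045 m fully in; a spring of 2.4 N at rest, 5.1 N fully in, brings it back. A press is felt by the scale from 0.0032 m, kept 0.15 s
- key_green_top (a point): centre of the top of the green counting key, same shape and axes as the blue one, 100 mm to the right of it
- key_green (a joint): travel of the green key, as the blue one
- key_yellow (a joint): travel of the yellow key, left end of the row (50 mm left of the blue one), as the blue one; not to be pressed (felt from 0.0015 m)
- key_grey (a joint): travel of the grey key, between blue and green, as the blue one; not to be pressed (felt from 0.0015 m)
- rocker_far (a point): press point on the far half (with a white bar) of the black rocker, 12.5 mm behind the pivot; rocker 33 (x) x 21 (y) mm, its halves a shallow V. Off: near half parallel to the console and 7.5 mm above it, far half rising by 0.4 rad, this point 12.4 mm above the console. On: far half parallel, this point 7.5 mm above. Off, its axes are as the keys'; it turns with the rocker about y
- power_rocker (a joint): angle of the rocker: 0 off (as found), 0.4 rad on; a stiff switch: it takes about 4 N at the press point all the way and stays where it is left; counts as on from 0.36 rad
- load_plate: stainless load plate of the scale, behind the console, 178 x 270 mm, top 78 mm above the bench; origin at its centre, 4 mm under its top; front edge 79 mm behind the row of keys; not to be touched
- bin_blue: blue parts bin with small black parts in it, 107 x 71 x 50 mm, loose on the load plate (rim 128 mm above the bench); origin at the centre of its underside; not to be touched
- stamp: inspection stamp with a wooden knob, 22 x 30 x 62 mm, loose bystander; origin at the centre of its underside
- marker: marker pen lying down, 16 x 129 x 18 mm, loose bystander; origin at its underside
- tape: roll of black tape, 67 mm across, 19 mm high, loose bystander; origin at its underside
- bits: closed red and black bit box, 58 x 95 x 25 mm, loose bystander; origin at its underside

How it is judged:
By the outcome, as a careful person would: the job done as asked, in the order asked, and still so for the second after the job is handed in, with the robot touching nothing.
It also fails if it takes over 51 s, if anything falls off the work surface, if the arm or the gripper's body presses on something with over 40 N, if the wrist force passes 120 N, or if a joint passes its speed limit or range.

## Working session

There is one attempt and no reset: what is moved stays moved. The work goes in short steps, Python scripts to look and compute and a tool call to move; the robot and the scene stay as the last step left them, time stands still between calls to the robot, and variables do not carry over. Pictures are saved under pics/ and viewed, and the job is handed in when it is done.

Besides the shell and the picture viewer there is one more tool, called after "Request:" as name([rows], argument=value, ...), one row to a line, values as JSON. arm_command: Moves the arm, as the interface text tells. Its arguments: {"type":"object","properties":{"targets":{"type":"array"},"grip_force":{"type":"number"}},"required":["targets"]}

```bash
mkdir -p pics; cat > h.py <<'E'
import numpy as np, cv2
from bench import robot, read_camera, job_done
def ray(c,u,v):
    K=c["intrinsics"];d=np.array([(u-K[0,2])/K[0,0],(v-K[1,2])/K[1,1]])
    s=d.copy()
    for _ in range(20): s=d/(1+c["k1"]*(s@s))
    return s
def pt_depth(c,u,v):
    s=ray(c,u,v);z=c["z_map"][int(round(v)),int(round(u))]
    return c["R"].T@(np.array([s[0],s[1],1])*z-c["t"])
def pt_plane(c,u,v,h):
    s=ray(c,u,v);R=c["R"];o=-R.T@c["t"];d=R.T@np.array([s[0],s[1],1])
    return o+d*(h-o[2])/d[2]
def save(c,n): cv2.imwrite("pics/"+n,cv2.cvtColor(c["color"],cv2.COLOR_RGB2BGR))
E
python3 - <<'E'
from h import *
import pickle
for n in("scene","top","wrist"):
    c=read_camera(n);save(c,n+"0.png");pickle.dump(c,open(n+"0.pkl","wb"))
    print(n,c["intrinsics"],c["k1"],-c["R"].T@c["t"],c["R"])
s=robot.read_state();print(s)
E
```

```text
scene [[402.69151332   0.         277.24121608]
 [  0.         402.69151332 208.06408053]
 [  0.           0.           1.        ]] -0.025234571752606846 [ 100.96477676 -439.05909958  701.81389905] [[ 0.87573187 -0.48254784 -0.01553319]
 [-0.32588614 -0.56707055 -0.75645834]
 [ 0.35621892  0.66751672 -0.6538574 ]]
top [[427.34381411   0.         280.34918544]
 [  0.         427.34381411 210.70169517]
 [  0.           0.           1.        ]] 0.028477673777044743 [ 318.62774798  179.8897768  1029.03246146] [[-0.00145178 -0.99991831 -0.01269926]
 [-0.98863088  0.00334457 -0.15032565]
 [ 0.15035584  0.01233664 -0.98855497]]
wrist [[307.90059124   0.         278.38836914]
 [  0.         307.90059124 210.55653558]
 [  0.           0.           1.        ]] -0.012481370611984467 [ 298.4458708  -581.87304712  372.7097821 ] [[ 0.35614802 -0.93442375 -0.00329272]
 [-0.89639301 -0.34264381  0.28120241]
 [-0.26389044 -0.09719811 -0.95964283]]
{'t': 0.15, 'joint_pos': array([ 1.46920481,  0.5016325 , -0.42685048,  1.55116512,  0.22078058,
        1.13827885, -0.2103297 ]), 'qvel': array([ 5.68012295e-04, -1.03179988e-03,  8.22611806e-05, -2.33166859e-03,
        8.05537321e-04,  6.06246276e-04,  5.19700293e-04]), 'joint_torque': array([-6.91079971e-03, -5.70040083e+01, -5.82482994e+00, -2.81289500e+01,
        1.06446224e-02,  7.87150377e-03, -2.98537157e-05]), 'position': array([ 231.7739151 , -607.00042147,  403.9179534 ]), 'tool_rot': array([ 0.40132414,  0.58280159, -0.40069435,  0.5820011 ]), 'wrist_force': array([ 0.12353869, -0.65912938, -0.42024743]), 'moment': array([0.03755173, 0.03173829, 0.00231999]), 'gripper_width': 85.21941833188244}
```

View pics/scene0.png

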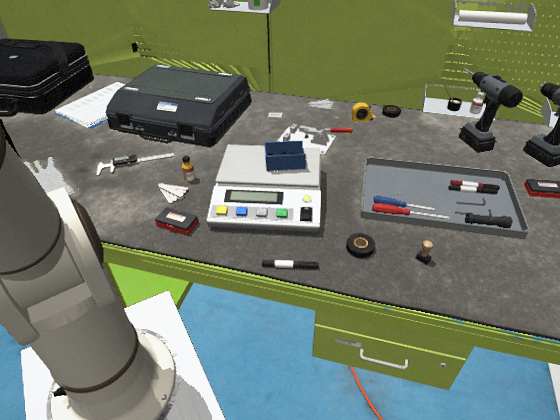

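View pics/top0.png

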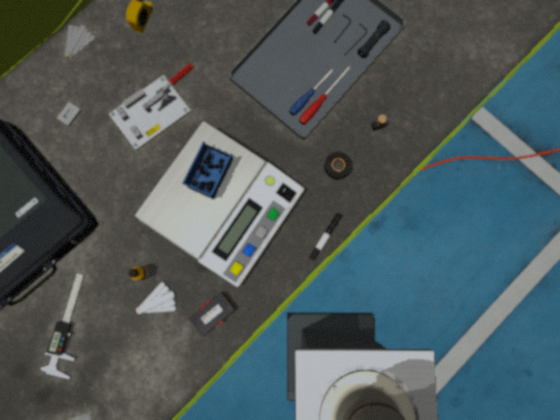

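The scale sits around (230,205) in the top picture, turned about 45°, with its keys along (237,268) to (273,214) and the rocker at (287,191). Next I'll measure the colour centroids in both views.

```bash
python3 - <<'E'
from h import *
import pickle
box={"scene":(205,140,330,240),"top":(190,160,310,290)}
rng={"yellow":((22,150,120),(34,255,255)),"blue":((105,150,90),(125,255,255)),"green":((50,120,70),(80,255,255))}
C={n:pickle.load(open(n+"0.pkl","rb")) for n in box}
P={}
for n,c in C.items():
    x0,y0,x1,y1=box[n];hsv=cv2.cvtColor(c["color"],cv2.COLOR_RGB2HSV)
    for k,(a,b) in rng.items():
        m=cv2.inRange(hsv,a,b)[y0:y1,x0:x1]
        N,l,st,ce=cv2.connectedComponentsWithStats(m)
        for i in range(1,N):
            if st[i,4]>25:
                u,v=ce[i]+[x0,y0];p=pt_depth(C[n],u,v)
                print(n,k,st[i],u.round(1),v.round(1),p.round(1),pt_plane(c,u,v,50).round(1));
    big=cv2.resize(c["color"][y0:y1,x0:x1],None,fx=4.5,fy=4.5,interpolation=cv2.INTER_CUBIC)
    cv2.imwrite(f"pics/{n}crop.png",big[:,:,::-1])
E
```

```text
scene yellow [11 67 11  7 27] 221.9 211.0 [332.9 286.3  48.5] [332.3 284.6  50. ]
scene blue [31 67 11  8 74] 241.0 210.7 [374.  262.3  49.9] [374.  262.2  50. ]
scene green [72 69 10  8 79] 281.4 212.5 [457.4 207.5  49. ] [456.9 206.6  50. ]
top yellow [ 40 102  13  13 103] 236.0 268.0 [336.2 293.   50.7] [336.2 293.1  50. ]
top blue [ 12   9  19  13 106] 212.7 174.9 [545.9 345.8  79.9] [553.1 351.1  50. ]
top blue [53 84 12 12 92] 248.4 249.7 [377.5 265.1  51.5] [377.6 265.3  50. ]
top green [77 48 12 12 94] 272.7 213.8 [460.1 209.9  51.3] [460.3 209.9  50. ]
```

View pics/scenecrop.png

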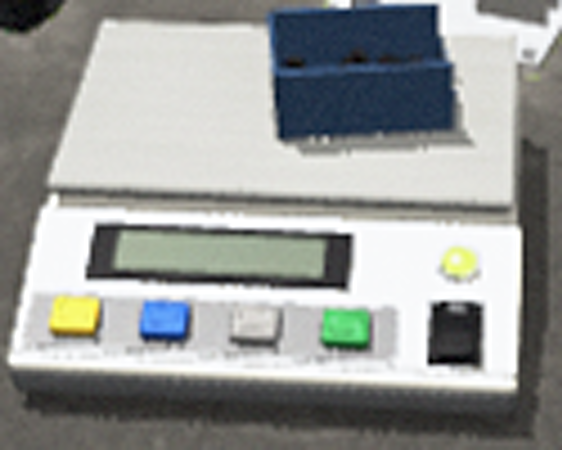

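View pics/topcrop.png

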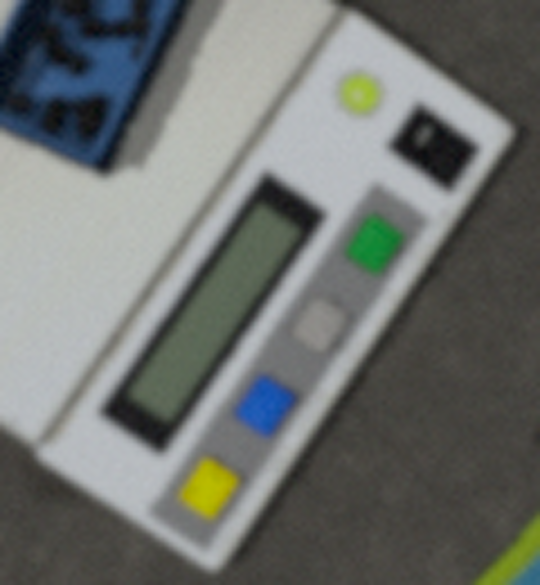

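```bash
cat >> h.py <<'E'
from scipy.spatial.transform import Rotation as Ro
def target_rot(yaw,flip=1,tilt=.26):
    xs=np.array([np.cos(yaw),np.sin(yaw),0]);ys=np.array([-np.sin(yaw),np.cos(yaw),0])
    n=-np.sin(tilt)*xs+np.array([0,0,np.cos(tilt)])
    X=-n;Z=ys*flip;Y=np.cross(Z,X)
    return Ro.from_matrix(np.c_[X,Y,Z]),n,xs,ys
def tip(s):
    R=Ro.from_quat(s["tool_rot"]);return s["position"]+R.apply([173,0,0])
E
python3 - <<'E'
from h import *
import pickle
c=pickle.load(open("top0.pkl","rb"));g=c["color"].max(2).astype(int)
x0,y0,x1,y1=272,178,300,206
m=(g[y0:y1,x0:x1]<75).astype(np.uint8);N,l,st,ce=cv2.connectedComponentsWithStats(m);print([(s,(e+[x0,y0]).round(1)) for s,e in zip(st,ce) if s[4]>30])
for s,e in zip(st[1:],ce[1:]):
    if s[4]>30: print(pt_plane(c,e[0]+x0,e[1]+y0,51), pt_depth(c,e[0]+x0,e[1]+y0))
c=pickle.load(open("scene0.pkl","rb"));g=c["color"].max(2).astype(int)
x0,y0,x1,y1=297,203,316,223
m=(g[y0:y1,x0:x1]<90).astype(np.uint8);N,l,st,ce=cv2.connectedComponentsWithStats(m)
for s,e in zip(st[1:],ce[1:]):
    if s[4]>20: print(s,e+[x0,y0],pt_plane(c,e[0]+x0,e[1]+y0,51), pt_depth(c,e[0]+x0,e[1]+y0))
s=robot.read_state();R0=Ro.from_quat(s["tool_rot"]);print(R0.as_matrix().round(3))
for f in(1,-1):
    R,n,xs,ys=target_rot(.985,f)
    print(f,(R*R0.inv()).as_rotvec(), n)
E
```

```text
[(array([  0,   0,  28,  28, 573], dtype=int32), array([284.3, 191.2])), (array([  6,   7,  17,  16, 161], dtype=int32), array([286. , 192.4]))]
[510.41459407 178.89548268  51.        ] [510.44711029 178.89531411  50.83418092]
[  3   4  12  14 145] [305.8137931  214.15172414] [504.73366    171.03266615  51.        ] [507.08532061 174.58600776  47.20948153]
[[-0.     0.934  0.357]
 [ 0.001  0.357 -0.934]
 [-1.     0.    -0.001]]
1 [ 0.26722793  0.2162727  -2.50312246] [-0.14213035 -0.21421805  0.96638998]
-1 [ 0.16388059 -0.20710775  0.61646879] [-0.14213035 -0.21421805  0.96638998]
```

Request:
arm_command([
  [25,25,0,0,0,0.077,0],
  [25,25,0,0,0,0.077,0],
  [25,25,0,0,0,0.077,0],
  [25,25,0,0,0,0.077,0],
  [25,25,0,0,0,0.077,0],
  [25,25,0,0,0,0.077,0],
  [25,25,0,0,0,0.077,0],
  [25,25,0,0,0,0.077,0],
], grip_force=40)

```text
t: 0.82
position: [432.7, -405.8, 404.6]
tool_rot: [0.204, 0.677, -0.204, 0.677]
wrist_force: [0.9, -0.5, -1.1]
gripper_width: 0.3
```

Request:
arm_command([
  [5,35,0,0,0,0,0],
  [5,35,0,0,0,0,0],
  [5,35,0,0,0,0,0],
  [5,35,0,0,0,0,0],
  [5,35,0,0,0,0,0],
  [5,35,0,0,0,0,0],
  [5,35,0,0,0,0,0],
  [5,35,0,0,0,0,0],
])

```text
t: 1.48
position: [471.7, -125.5, 404.7]
tool_rot: [0.206, 0.677, -0.206, 0.677]
wrist_force: [0.4, 0.2, -0.2]
gripper_width: -0.0
```

Request:
arm_command([
  [0,31,-8,0.027,-0.018,0,0],
  [0,31,-8,0.027,-0.018,0,0],
  [0,31,-8,0.027,-0.018,0,0],
  [0,31,-8,0.027,-0.018,0,0],
  [0,31,-8,0.027,-0.018,0,0],
  [0,31,-8,0.027,-0.018,0,0],
  [0,31,-8,0.027,-0.018,0,0],
  [0,31,-8,0.027,-0.018,0,0],
])

```text
t: 2.15
position: [471.6, 122.0, 340.3]
tool_rot: [0.292, 0.644, -0.116, 0.697]
wrist_force: [0.5, -1.3, 0.2]
gripper_width: 0.1
```

```bash
python3 - <<'E'
from h import *
import pickle
for n in("scene","top","wrist"):
    c=read_camera(n);save(c,n+"1.png");pickle.dump(c,open(n+"1.pkl","wb"))
s=robot.read_state();print(s["joint_pos"].round(2),s["position"],tip(s))
R,n,xs,ys=target_rot(.985,-1);R0=Ro.from_quat(s["tool_rot"]);print((R*R0.inv()).as_rotvec())
E
```

```text
[ 0.54  0.33 -0.9   2.08  0.16  0.65 -1.01] [470.83220558 123.16887152 340.23025325] [495.03768451 160.37640609 173.0217183 ]
[-0.00068986 -0.00199557 -0.00133085]
```

View pics/wrist1.png

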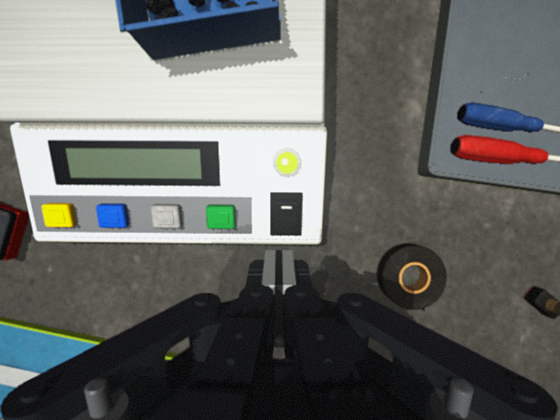

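View pics/scene1.png

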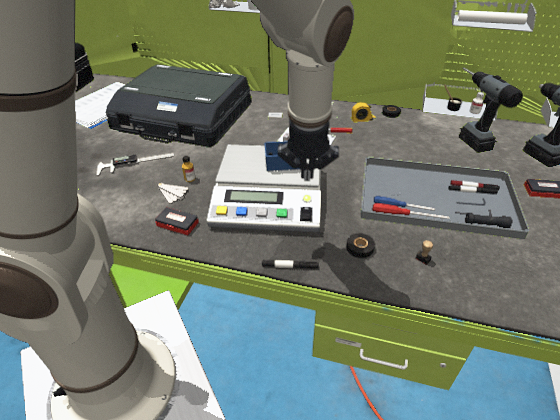

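The wrist view shows the row level at row ~216: yellow (58), blue (112), grey (166), green (220), and the rocker at (286,213) with its white bar at (287,207). The closed fingers point at about (280,260).

```bash
cat > m.py <<'E'
from h import *
rng={"yellow":((20,150,120),(34,255,255)),"blue":((105,150,90),(125,255,255)),"green":((50,120,70),(85,255,255))}
def meas(c,box):
    x0,y0,x1,y1=box;hsv=cv2.cvtColor(c["color"],cv2.COLOR_RGB2HSV);out={}
    for k,(a,b) in rng.items():
        m=cv2.inRange(hsv,a,b)[y0:y1,x0:x1];N,l,st,ce=cv2.connectedComponentsWithStats(m)
        i=1+st[1:,4].argmax();u,v=ce[i]+[x0,y0]
        print(k,st[i]+[x0,y0,0,0,0],u.round(1),v.round(1),pt_depth(c,u,v).round(1),pt_plane(c,u,v,50.5).round(1));out[k]=pt_plane(c,u,v,50.5)
    return out
E
python3 - <<'E'
from m import *
import pickle
c=pickle.load(open("wrist1.pkl","rb"));print(c["R"].round(3))
o=meas(c,(35,195,245,240))
d=o["blue"]-o["green"];print(d,np.linalg.norm(d),np.arctan2(d[1],d[0])-np.pi/2)
x0,y0,x1,y1=262,185,312,243
m=(c["color"].max(2)[y0:y1,x0:x1]<85).astype(np.uint8);N,l,st,ce=cv2.connectedComponentsWithStats(m)
i=1+st[1:,4].argmax();print(st[i]+[x0,y0,0,0,0]);a=st[i]
for u,v in [(a[0]+a[2]/2-.5,a[1]-.5),(a[0]+a[2]/2-.5,a[1]+a[3]-.5),(a[0]-.5,a[1]+a[3]/2),(a[0]+a[2]-.5,a[1]+a[3]/2)]:
    print(u+x0,v+y0,pt_depth(c,u+x0,v+y0+ (2 if v<a[1]+1 else -2 if v>a[1]+a[3]-2 else 0)),pt_plane(c,u+x0,v+y0,51))
big=cv2.resize(c["color"][180:250,200:320],None,fx=6,fy=6,interpolation=cv2.INTER_CUBIC);cv2.imwrite("pics/w1c.png",big[:,:,::-1])
z=c["z_map"]
for v in range(186,244,3): print(v,pt_depth(c,286,v).round(1),end=" ")
E
```

```text
[[ 0.835 -0.55  -0.005]
 [-0.55  -0.835  0.022]
 [-0.016 -0.016 -1.   ]]
yellow [ 42 203  31  24 660] 57.1 214.6 [338.3 292.4  51.9] [337.4 292.9  50.5]
blue [ 96 204  31  24 658] 111.2 215.4 [379.4 264.5  51.9] [378.8 264.8  50.5]
green [206 205  29  24 652] 220.1 216.6 [461.5 209.2  52.7] [461.1 209.3  50.5]
[-82.30831346  55.50771715   0.        ] 99.27620625442546 0.9774673989636176
[ 271  193   31   42 1229]
286.0 192.5 [521.78227074 193.16641043  50.47295827] [522.75436734 194.66172619  51.        ]
286.0 234.5 [502.70729869 164.00391346  45.13865091] [501.91674361 163.01612436  51.        ]
270.5 214.0 [500.14518082 186.10481358  44.46303987] [500.43188582 186.1789992   51.        ]
301.5 214.0 [524.10311519 170.24537581  42.72679303] [523.77022903 170.79779584  51.        ]
186 [526.1 199.6  48.5] 189 [524.6 197.4  48.5] 192 [523.1 195.1  49.3] 195 [521.6 192.8  49.2] 198 [520.1 190.5  48.6] 201 [518.4 188.3  57.9] 204 [516.9 186.1  58.7] 207 [515.5 183.9  55.8] 210 [514.1 181.5  52. ] 213 [512.6 179.3  53. ] 216 [511.1 176.9  49.1] 219 [509.6 174.6  48.5] 222 [508.1 172.3  47.6] 225 [506.5 169.9  46.1] 228 [505.  167.5  46. ] 231 [503.5 165.2  45.2] 234 [501.8 162.4  40.6] 237 [500.1 159.7  37. ] 240 [498.4 157.1  34.7] 243 [496.7 154.4  32.4]
```

View pics/w1c.png

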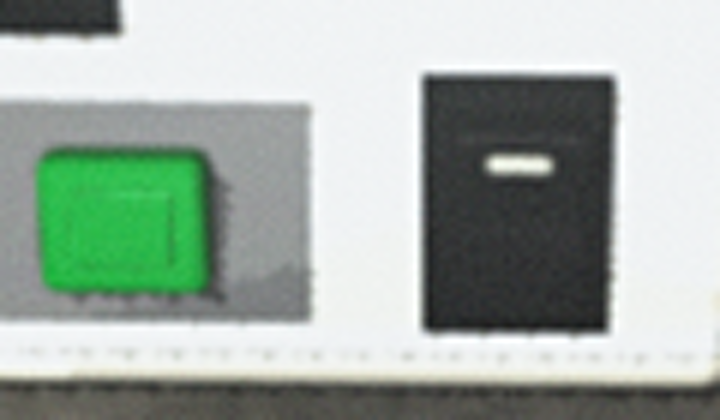

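Request:
arm_command([
  [4,4,-20,0,0,0,0],
  [4,4,-20,0,0,0,0],
  [4,5,-20,0,0,0,0],
  [4,5,-20,0,0,0,0],
  [4,5,-20,0,0,0,0],
  [0,0,0,0,0,0,0],
  [0,0,0,0,0,0,0],
])

```text
t: 2.88
position: [491.7, 143.0, 240.1]
tool_rot: [0.291, 0.645, -0.117, 0.697]
wrist_force: [-0.3, 0.5, -0.3]
gripper_width: -0.4
```

```bash
python3 - <<'E'
from h import *
import pickle
for n in("scene","wrist"):
    c=read_camera(n);save(c,n+"2.png");pickle.dump(c,open(n+"2.pkl","wb"))
    if n=="scene":
        big=cv2.resize(c["color"][130:240,205:345],None,fx=5,fy=5,interpolation=cv2.INTER_CUBIC);cv2.imwrite("pics/s2c.png",big[:,:,::-1])
s=robot.read_state();t=tip(s);print(s["joint_pos"].round(2),s["position"],t,s["wrist_force"])
R,n,xs,ys=target_rot(.9775,-1);f=np.array([518,187.5,52.6]);d=t-f;h=d@n;print("h",h,"slope",d@np.cross(ys,n),"row",d@ys)
E
```

```text
[ 0.3   0.52 -0.69  2.09  0.37  0.45 -1.2 ] [492.33858482 143.20036051 241.61370132] [517.14586581 180.08710452  74.42229327] [0.11909165 0.27723232 0.35065987]
h 22.79164220006442 slope -0.7908857356380248 row -3.4363634161301584
```

View pics/wrist2.png

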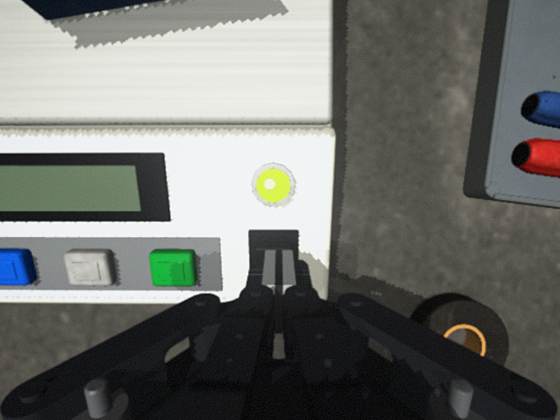

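View pics/s2c.png

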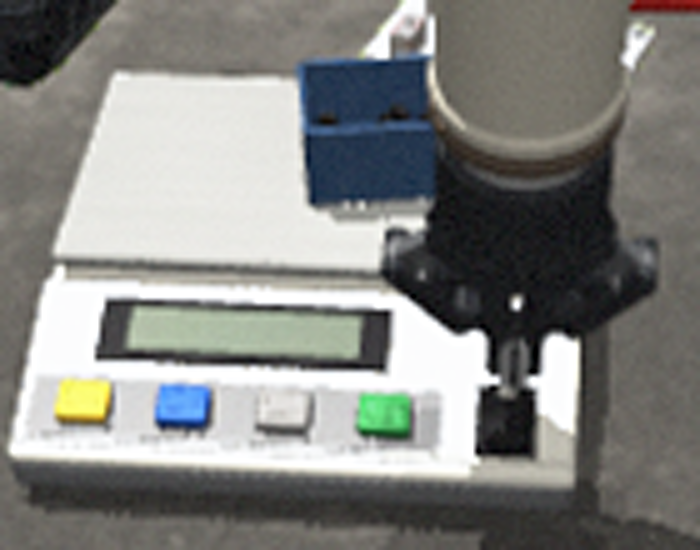

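Request:
arm_command([
  [-0.3,2.5,-4,0,0,0,0],
  [0,1.5,-5,0,0,0,0],
  [0,1.5,-4.5,0,0,0,0],
  [0,0,0,0,0,0,0],
  [0,0,0,0,0,0,0],
])

```text
t: 3.4
position: [491.4, 149.4, 227.0]
tool_rot: [0.291, 0.645, -0.116, 0.697]
wrist_force: [-1.0, -0.5, 0.3]
gripper_width: 0.1
```

```bash
cat > st.py <<'E'
from h import *
import sys
f=np.array([float(x) for x in sys.argv[1:4]])
s=robot.read_state();t=tip(s);R,n,xs,ys=target_rot(.9775,-1);d=t-f;print("t",s["t"],"h",d@n,"slope",d@np.cross(ys,n),"row",d@ys,"Fn",s["wrist_force"]@n,s["wrist_force"])
E
python3 st.py 518 187.5 52.6
```

```text
t 3.4 h 7.528109726392721 slope -0.19749881811246014 row 1.0215921885686476 Fn 0.5711425338551089 [-0.99978627 -0.48674002  0.33495128]
```

Request:
arm_command([
  [0.3,0.4,-1.9,0,0,0,0],
  [0.3,0.4,-1.9,0,0,0,0],
  [0.3,0.4,-1.9,0,0,0,0],
  [0,0,0,0,0,0,0],
  [0,0,0,0,0,0,0],
])

```text
t: 3.82
position: [493.1, 151.2, 222.1]
tool_rot: [0.292, 0.644, -0.115, 0.698]
wrist_force: [0.7, 1.6, 3.6]
gripper_width: -0.2
```

```bash
python3 st.py 518 187.5 52.6
```

```text
t 3.8167 h 2.0711213393501904 slope 1.3006343070720567 row 0.5209781089821106 Fn 3.0489419697175446 [0.73917056 1.60733249 3.61943089]
```

Request:
arm_command([
  [0.3,0.4,-1.9,0,0,0,0],
  [0,0,0,0,0,0,0],
  [0,0,0,0,0,0,0],
])

```text
t: 4.07
position: [493.4, 151.7, 220.6]
tool_rot: [0.292, 0.644, -0.115, 0.698]
wrist_force: [-0.6, 2.0, 8.7]
gripper_width: -0.1
```

```bash
python3 st.py 518 187.5 52.6
```

```text
t 4.0667 h 0.47819293215505754 slope 1.5910637835777501 row 0.41942627382629044 Fn 8.065477625709926 [-0.5627012   2.03943202  8.71211001]
```

Request:
arm_command([
  [0.2,0.3,-1.5,0,0,0,0],
  [0,0,0,0,0,0,0],
  [0,0,0,0,0,0,0],
])

```text
t: 4.32
position: [493.5, 152.0, 220.3]
tool_rot: [0.291, 0.643, -0.116, 0.698]
wrist_force: [-7.5, -3.7, 28.0]
gripper_width: 0.2
```

```bash
python3 st.py 518 187.5 52.6
```

```text
t 4.3167 h 0.19749662946646268 slope 1.6297264093936 row 0.3254209174735112 Fn 28.88103510597524 [-7.4933917  -3.65838976 27.96408993]
```

Request:
arm_command([
  [-1,-1.5,6.8,0,0,0,0],
  [-2.2,-3.2,14.5,0,0,0,0],
  [-2.2,-3.2,14.5,0,0,0,0],
  [-2.2,-3.2,14.5,0,0,0,0],
  [-2.2,-3.2,14.5,0,0,0,0],
  [-2.2,-3.2,14.5,0,0,0,0],
  [0,0,0,0,0,0,0],
  [0,0,0,0,0,0,0],
])

```text
t: 4.98
position: [481.2, 132.9, 297.5]
tool_rot: [0.292, 0.644, -0.117, 0.698]
wrist_force: [0.5, -0.3, -0.9]
gripper_width: 0.2
```

```bash
python3 - <<'E'
from m import *
c=read_camera("wrist");save(c,"wrist3.png")
for v in range(196,262,3): print(v,pt_depth(c,272,v).round(1),end=" ")
big=cv2.resize(c["color"][120:260,160:320],None,fx=5,fy=4,interpolation=cv2.INTER_CUBIC);cv2.imwrite("pics/w3c.png",big[:,:,::-1])
E
python3 st.py 518 187.5 52.6
```

```text
196 [522.8 203.5  49.3] 199 [521.5 201.6  47.7] 202 [520.2 199.7  48.2] 205 [518.9 197.8  49.5] 208 [517.6 195.8  48.2] 211 [516.4 194.   52.9] 214 [515.2 192.1  53.3] 217 [513.9 190.2  53. ] 220 [512.6 188.3  52. ] 223 [511.2 186.3  50.3] 226 [509.9 184.4  49.7] 229 [508.6 182.4  49.1] 232 [507.2 180.5  48.4] 235 [506.1 178.6  49.9] 238 [504.8 176.7  50.1] 241 [503.6 174.9  51.2] 244 [502.4 173.1  51.8] 247 [501.  171.1  50.9] 250 [508.6 179.  136.7] 253 [508.2 178.2 140. ] 256 [507.8 177.6 144. ] 259 [507.5 176.9 147.4] t 5.0333 h 80.08655752469446 slope -1.1494866585657944 row 0.4634066854237694 Fn -0.02476874103102404 [-0.53696235  0.15276536 -0.0717998 ]
```

View pics/wrist3.png

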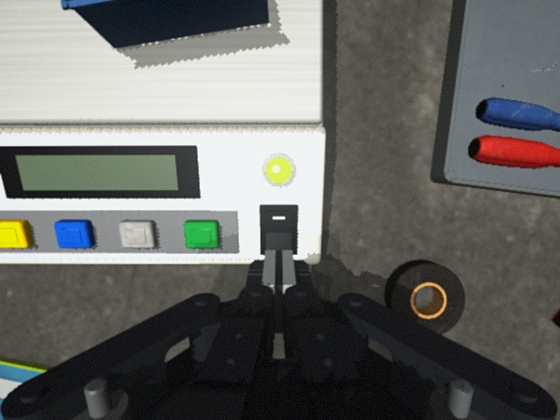

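View pics/w3c.png

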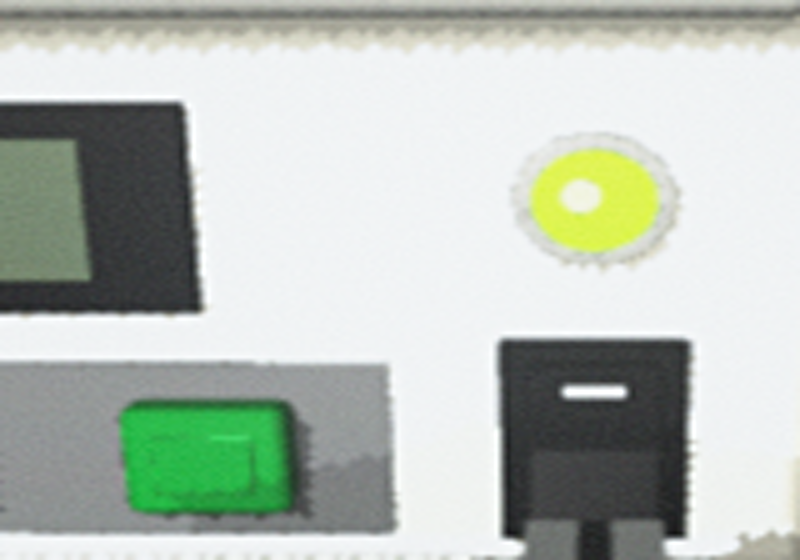

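The far half now slopes 3.8 mm over 14 mm, parallel to the console, and the near half is raised. The rocker is fully on, so I'll go to hover over the blue key.

Request:
arm_command([
  [-20,11.2,0,0,0,0,0],
  [-20,11.2,0,0,0,0,0],
  [-20,11.2,0,0,0,0,0],
  [-20,11.2,0,0,0,0,0],
  [-20,11.2,0,0,0,0,0],
  [-20,11.2,-1,0,0,0,0],
  [-20,11.2,-1,0,0,0,0],
  [0,0,0,0,0,0,0],
])

```text
t: 5.7
position: [336.9, 213.3, 294.1]
tool_rot: [0.289, 0.646, -0.115, 0.697]
wrist_force: [0.0, -0.5, -0.1]
gripper_width: 0.1
```

Request:
arm_command([
  [2,3,-14,0,0,0,0],
  [2,3,-14,0,0,0,0],
  [2,3,-14,0,0,0,0],
  [0,0,0,0,0,0,0],
  [0,0,0,0,0,0,0],
])

```text
t: 6.12
position: [346.4, 221.1, 252.4]
tool_rot: [0.291, 0.646, -0.116, 0.697]
wrist_force: [-0.8, 0.1, 0.5]
gripper_width: 0.0
```

```bash
python3 st.py 377.8 264.8 50.5; python3 - <<'E'
from m import *
s=robot.read_state();print(s["joint_pos"].round(2));R,n,xs,ys=target_rot(.9775,-1);print((R*Ro.from_quat(s["tool_rot"]).inv()).as_rotvec())
c=read_camera("wrist");save(c,"wrist4.png")
E
```

```text
t 6.1167 h 35.9764235777507 slope -0.5217567427325762 row 2.2510122721037353 Fn 0.6062802999084146 [-0.76110962  0.08111135  0.53205468]
[ 0.07  0.33 -0.73  2.33  0.38  0.34 -1.54]
[ 0.00089125 -0.00370657 -0.00479671]
```

View pics/wrist4.png

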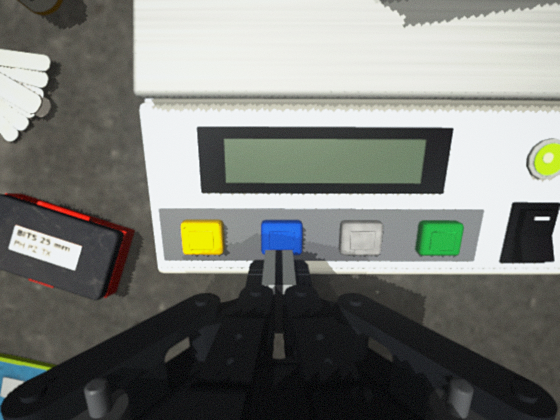

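The fingers (279) line up with the blue key (281,237). The yellow key at 202 and the grey at 361 are well clear.

Request:
arm_command([
  [2.1,1.9,-9.7,0,0,0,0],
  [2.1,1.8,-9.7,0,0,0,0],
  [2.1,1.8,-9.6,0,0,0,0],
  [0,0,0,0,0,0,0],
  [0,0,0,0,0,0,0],
])

```text
t: 6.58
position: [353.3, 226.5, 224.7]
tool_rot: [0.291, 0.644, -0.116, 0.697]
wrist_force: [0.1, 0.3, -0.7]
gripper_width: 0.2
```

```bash
python3 st.py 377.8 264.8 50.5; python3 -c "
from h import *
print(robot.read_state()['joint_pos'].round(2))"
```

```text
t 6.5833 h 7.03697473560284 slope 0.8181325936489887 row -0.8610024909190882 Fn -0.762011707491582 [ 0.08913803  0.33103826 -0.70224252]
[-0.05  0.39 -0.61  2.33  0.48  0.27 -1.63]
```

Request:
arm_command([
  [0.3,0.4,-1.9,0,0,0,0],
  [0.3,0.4,-1.9,0,0,0,0],
  [0.3,0.4,-1.9,0,0,0,0],
  [0.3,0.4,-1.9,0,0,0,0],
  [0.3,0.4,-1.9,0,0,0,0],
  [0.2,0.3,-1.5,0,0,0,0],
  [0,0,0,0,0,0,0],
  [0,0,0,0,0,0,0],
])

```text
t: 7.25
position: [355.2, 229.0, 214.0]
tool_rot: [0.291, 0.644, -0.116, 0.698]
wrist_force: [-3.2, -4.0, 13.7]
gripper_width: 0.1
```

```bash
python3 st.py 377.8 264.8 50.5
```

```text
t 7.25 h -4.145759573678089 slope 1.0994924428543944 row -1.2855010411932153 Fn 14.554022508104781 [-3.16877421 -3.97276388 13.71266932]
```

Request:
arm_command([
  [0.1,0.1,-0.6,0,0,0,0],
  [0,0,0,0,0,0,0],
  [0,0,0,0,0,0,0],
  [0,0,0,0,0,0,0],
])

```text
t: 7.58
position: [355.2, 229.0, 213.8]
tool_rot: [0.291, 0.644, -0.116, 0.698]
wrist_force: [-5.2, -7.0, 23.4]
gripper_width: -0.1
```

```bash
python3 st.py 377.8 264.8 50.5
```

```text
t 7.5833 h -4.301675049778845 slope 1.0845721151794518 row -1.351447410474317 Fn 24.868301472576366 [-5.20802404 -7.02407541 23.40937221]
```

Request:
arm_command([
  [-0.9,-1.3,6,0,0,0,0],
  [-1.5,-2.1,9.7,0,0,0,0],
  [-2.2,-3.2,14.5,0,0,0,0],
  [-2.2,-3.2,14.5,0,0,0,0],
  [0,0,0,0,0,0,0],
  [0,0,0,0,0,0,0],
])

```text
t: 8.08
position: [348.7, 218.9, 257.8]
tool_rot: [0.292, 0.644, -0.116, 0.698]
wrist_force: [0.1, 0.0, -0.9]
gripper_width: 0.2
```

```bash
python3 st.py 377.8 264.8 50.5; python3 st.py 460.5 209.5 50.5;  python3 - <<'E'
from m import *
c=read_camera("wrist");save(c,"wrist5.png")
E
```

```text
t 8.0833 h 41.26535850975601 slope 0.9696872277852485 row -1.5081112551060918 Fn -0.8771910569503316 [ 0.0834016   0.00831262 -0.89346094]
t 8.0833 h 41.36509883133667 slope 0.5947539763898316 row 97.97670907907981 Fn -0.8771910569503316 [ 0.0834016   0.00831262 -0.89346094]
```

View pics/wrist5.png

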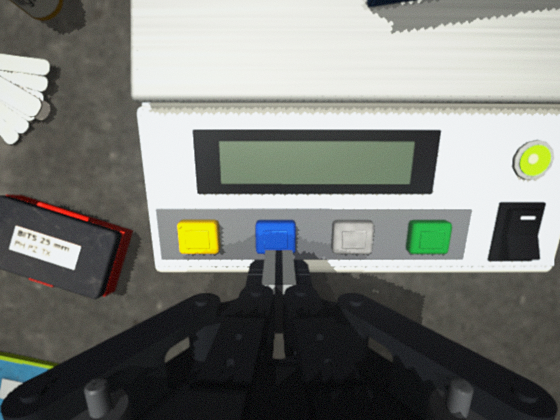

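The blue key bottomed at h = -4.3 mm, with the force rising to 25 N, and has come back out. The green key is next.

Request:
arm_command([
  [16.3,-11,0,0,0,0,0],
  [16.3,-11,0,0,0,0,0],
  [16.2,-11,0,0,0,0,0],
  [16.2,-11,0,0,0,0,0],
  [16.2,-10.8,0,0,0,0,0],
  [0,0,0,0,0,0,0],
  [0,0,0,0,0,0,0],
])

```text
t: 8.72
position: [429.9, 163.9, 256.5]
tool_rot: [0.292, 0.645, -0.117, 0.697]
wrist_force: [-0.4, -0.2, 0.1]
gripper_width: -0.4
```

```bash
python3 st.py 460.5 209.5 50.5;  python3 - <<'E'
from m import *
c=read_camera("wrist");save(c,"wrist6.png")
E
```

```text
t 8.7167 h 40.183762150982645 slope -0.24860390109762054 row 0.231213841645038 Fn 0.14554266637208593 [-0.36268899 -0.17515685  0.05802865]
```

View pics/wrist6.png

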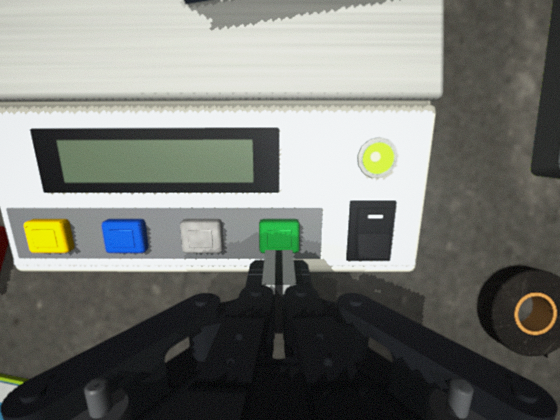

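The fingers are aligned with the green key (279,235). Descending 34 mm, then pressing.

Request:
arm_command([
  [1.6,2.4,-10.9,0,0,0,0],
  [1.6,2.4,-10.9,0,0,0,0],
  [1.6,2.4,-10.9,0,0,0,0],
  [0,0,0,0,0,0,0],
  [0,0,0,0,0,0,0],
])

```text
t: 9.18
position: [433.0, 172.5, 224.2]
tool_rot: [0.29, 0.646, -0.116, 0.697]
wrist_force: [-0.3, 1.0, -0.1]
gripper_width: -0.2
```

```bash
python3 st.py 460.5 209.5 50.5
```

```text
t 9.1833 h 6.741832604887467 slope -0.16650282409609796 row 2.736605093418535 Fn -0.22347754754532956 [-0.34033069  1.02562966 -0.05565597]
```

Request:
arm_command([
  [0.3,0.4,-1.9,0,0,0,0],
  [0.3,0.4,-1.9,0,0,0,0],
  [0.3,0.4,-1.9,0,0,0,0],
  [0.3,0.4,-1.9,0,0,0,0],
  [0.3,0.4,-1.9,0,0,0,0],
  [0.2,0.3,-1.3,0,0,0,0],
  [0,0,0,0,0,0,0],
  [0,0,0,0,0,0,0],
])

```text
t: 9.85
position: [436.2, 173.9, 214.2]
tool_rot: [0.292, 0.644, -0.116, 0.697]
wrist_force: [-1.0, -1.5, 4.4]
gripper_width: 0.1
```

```bash
python3 st.py 460.5 209.5 50.5
```

```text
t 9.85 h -3.75509303976218 slope 0.43280326549534387 row 0.4171612017015455 Fn 4.754549988695573 [-1.03100674 -1.54336699  4.4261611 ]
```

Not yet bottomed (4.8 N), so I'll go on in.

Request:
arm_command([
  [0.2,0.3,-1.2,0,0,0,0],
  [0.1,0.1,-0.6,0,0,0,0],
  [0,0,0,0,0,0,0],
  [0,0,0,0,0,0,0],
  [0,0,0,0,0,0,0],
])

```text
t: 10.27
position: [436.2, 174.3, 213.7]
tool_rot: [0.291, 0.644, -0.116, 0.698]
wrist_force: [-10.3, -7.1, 29.5]
gripper_width: -0.1
```

```bash
python3 st.py 460.5 209.5 50.5
```

```text
t 10.2667 h -4.297583521385943 slope 0.4263058790453796 row 0.33693411320238337 Fn 31.445412547471516 [-10.29742417  -7.05897192  29.45057557]
```

Bottomed (31 N). Releasing and backing off.

Request:
arm_command([
  [-0.9,-1.3,6,0,0,0,0],
  [-1.5,-2.1,9.7,0,0,0,0],
  [-2.2,-3.2,14.5,0,0,0,0],
  [-2.9,-4.3,19,0,0,0,0],
  [-2.9,-4.3,19,0,0,0,0],
  [-2.9,-4.3,19,0,0,0,0],
  [-2.9,-4.3,19,0,0,0,0],
  [0,0,0,0,0,0,0],
])

```text
t: 10.93
position: [420.9, 150.1, 320.7]
tool_rot: [0.292, 0.643, -0.116, 0.699]
wrist_force: [0.2, -1.2, 0.2]
gripper_width: 0.0
```

Request:
arm_command([
  [0,0,0,0,0,0,0],
  [0,0,0,0,0,0,0],
  [0,0,0,0,0,0,0],
])

```text
t: 11.18
position: [419.8, 150.4, 317.5]
tool_rot: [0.291, 0.645, -0.116, 0.697]
wrist_force: [-0.0, 0.3, -0.7]
gripper_width: 0.0
```

```bash
python3 - <<'E'
from m import *
import pickle
c=read_camera("wrist");save(c,"wrist7.png");meas(c,(60,195,245,260))
c2=read_camera("scene");save(c2,"scene7.png")
a=pickle.load(open("scene0.pkl","rb"))["color"].astype(int);d=np.abs(a-c2["color"]).max(2)
for n,(x,y,X,Y) in dict(stamp=(415,238,436,264),marker=(260,256,320,272),tape=(343,232,378,256),bits=(153,205,200,238),bin=(262,140,306,172)).items(): print(n,d[y:Y,x:X].mean(),(d[y:Y,x:X]>60).sum())
E
python3 st.py 460.5 209.5 50.5
```

```text
yellow [ 85 195  34  26 791] 101.6 207.5 [336.9 293.3  49.9] [337.2 293.1  50.5]
blue [145 195  33  26 757] 161.0 207.9 [378.8 264.8  51.7] [378.4 265.1  50.5]
t 11.2333 h 103.46213153369979 slope -0.864298666816155 row 1.3387410222253233 Fn -0.08699127635780608 [ 0.32775551 -1.16786544 -0.29885235]Traceback (most recent call last):
  File "<stdin>", line 3, in <module>
  File "m.py", line 7, in meas
    i=1+st[1:,4].argmax();u,v=ce[i]+[x0,y0]
        ~~~~~~~~~~~~~~~^^
ValueError: attempt to get argmax of an empty sequence
```

View pics/wrist7.png

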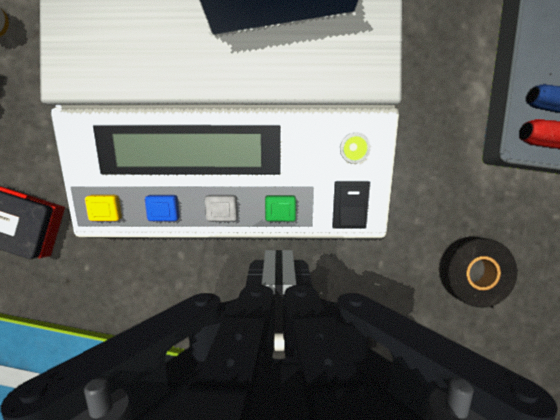

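```bash
python3 - <<'E'
from m import *
import pickle
c=read_camera("wrist");meas(c,(75,185,310,230))
for v in range(184,228,4): print(v,pt_depth(c,350,v).round(1),end=" ")
c2=read_camera("scene");save(c2,"scene7.png")
a=pickle.load(open("scene0.pkl","rb"))["color"].astype(int);d=np.abs(a-c2["color"]).max(2)
for n,(x,y,X,Y) in dict(stamp=(415,238,436,264),marker=(260,256,320,272),tape=(343,232,378,256),bits=(153,205,200,238),bin=(262,140,306,172)).items(): print(n,d[y:Y,x:X].mean(),(d[y:Y,x:X]>60).sum())
E
```

```text
yellow [ 85 195  34  26 790] 101.9 207.6 [337.9 292.7  51.9] [337.2 293.1  50.5]
blue [145 196  33  25 754] 161.3 208.0 [378.8 264.9  51.4] [378.5 265.   50.5]
green [266 196  30  26 760] 280.4 208.3 [460.6 209.7  50.2] [460.6 209.7  50.5]
184 [520.2 194.2  48. ] 188 [517.4 191.8  52.5] 192 [515.6 189.1  52.1] 196 [513.8 186.3  52. ] 200 [512.2 183.4  50.9] 204 [510.5 180.6  50.2] 208 [508.7 177.8  50.1] 212 [507.  175.   49.6] 216 [505.  172.3  50.5] 220 [503.1 169.7  51.1] 224 [501.  167.2  52.6] stamp 5.767399267399267 0
marker 15.352083333333333 1
tape 5.626190476190477 0
bits 5.382333978078659 0
bin 57.33025568181818 335
```

View pics/scene7.png

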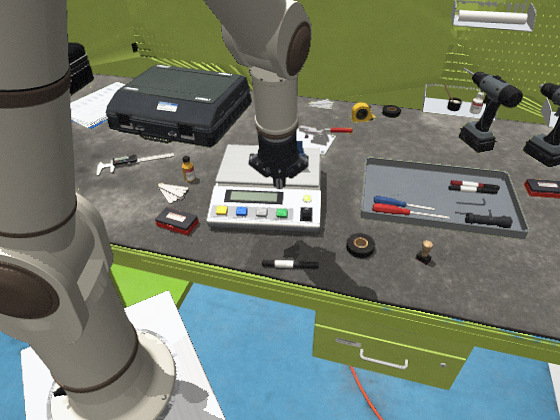

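```bash
python3 -c "
from h import *
print(job_done())"
```

```text
the job is handed in; nothing more can be done
None
```

The three presses are done in the order asked and the job is handed in, at about 11.3 s on the robot clock. I used the closed fingertips, tilted to match the console.

- **Rocker:** I pressed the far half until it stopped, at 29 N. Before pressing any key, the depth readings showed the far half parallel to the console and the near half raised. The last readings still look the same.
- **Blue key:** it bottomed about 4.3 mm in, at 25 N, and was held for over 0.15 s. It was released, and the last picture shows it fully out.
- **Green key:** it bottomed about 4.3 mm in, at 31 N, after I pushed further because the first step reached only 4.8 N. It was held for over 0.15 s and released, and the last picture shows it fully out.
- **Yellow and grey keys:** the fingertips stayed on the key being pressed, and neither key was touched.
- **Bystanders:** comparing scene pictures from start and end, the stamp, tape, bit box and marker are where they were. The marker area differs slightly because the arm's shadow is nearby.

**Not confirmed:**
- **Bin:** the arm hid it in the final scene picture, so that comparison says nothing about it. The tool stayed on the user's side of the plate, and the wrist force was near zero in every reading away from the presses.
- **Display:** it shows no readable change, so I judged "on" and the key presses from position and force only.

The wrist and top cameras agreed to about 1 mm on the keys. The scene camera read up to 5 mm nearer the user, so I left it out of the aim.

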